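# Shut the coil in the test box and bar its drawer

### The job

Get the small test box ready to measure the coil: with the fingertips, push the drawer in which the wound coil lies fully home, then push the sliding latch on top of the box all the way across to that same side so that it bars the shut drawer. Leave the other drawer, with the finned resistor, standing open just as it is, and do not pick up or disturb the parts in the drawers or the things lying on and round the box. When finished, take the hand clear.

Things in the scene. Friction and masses are not known exactly. Their poses are not given: they have to be found in the camera images.
- test_box: Low grey metal box fixed to the table, 110 (x) x 204 (y) x 62 (z) mm, turned up to 0.25 rad. Origin: centre of its underside on the table; +x points to its back, -x to the front with two drawers side by side, +y to its left seen from the robot. A 2 mm high latch rail runs along y on its top, 28 to 52 mm ahead of its centre, with stops 8 mm high at y = +-63.5.
- coil: Wound bobbin with two round black flanges, 30 mm across, 20 mm high (wire tails to 23), standing loose on the floor of one of the drawers, in the part that sticks out of the box. Origin on the underside, 10 mm from the bobbin's axis. y in the box's frame positive: it is in the left drawer; negative: in the right one.
- resistor: Finned metal-cased power resistor, 56x28x12 mm, lying loose in the drawer that the coil is not in. Origin: centre of its underside.
- drawer_left (a joint): Opening of the left (+y) drawer in m: 0 = fully home, its front flush with the box's front; 0.08 = fully out toward the box's -x. Starts 0.065 to 0.08 open. Slides with about 1.5 N of friction plus 4 N per m/s and stays where it is left.
- drawer_right (a joint): The same for the right (-y) drawer.
- drawer_left_face (a point): Middle of the outer face of the left drawer's front, 36 mm above the table; moves with it; drawer home: (-55, 59, 36) mm in the box's frame. The front is upright, 72 wide, 6 thick, 11 to 55 mm above the table; a pull lip (34 wide, 14 to 18 mm above the table) stands out 8.5 mm. Drawer: open on top, 98 long, floor 12 mm and side walls 40 mm above the table.
- drawer_right_face (a point): The same point of the right drawer; at home x = -55, y = -59, z = 36 mm in the box's frame.
- latch (a joint): Position of the sliding latch along the box's y in m: within 0.003 of 0 at the start (in the middle, barring neither drawer), +0.04 = fully across to the left against the stop, in front of the left drawer, -0.04 = fully to the right. About 1.2 N of friction plus 3 N per m/s; stays where it is left.
- latch_tab (a point): Centre of the latch's upright thumb tab: (-42, 0, 82) mm in the box's frame at joint 0; moves with it. Tab 24 (x) x 12 (y) mm, 70 to 94 mm above the table, pushed on its y faces. It stands on a slab 40 x 36 mm, top 70.5 mm above the table; from this a plate 36 wide, 4 thick hangs before the box's front (61 to 65 mm ahead of the centre) down to 33.5 mm above the table.
- usb_stick: Memory stick, 55x18x8 mm, lying loose on top of the box toward its back, left half; a bystander.
- lug: Cable lug, 44x16x11 mm, lying loose on top of the box toward its back, right half; a bystander.
- driver: Small screwdriver, 121x16x15 mm, lying on the table to the right; a bystander.
- bottle: White dispenser bottle with a bent spout, 40x41x119 mm, standing on the table to the right of the box; a bystander.
- hex_key: Hex key, 88x24x6 mm, lying on the table in front of the box, to the left; a bystander.
- tweezers: Tweezers, 126x15x9 mm, lying on the table to the left; a bystander.
There are look-alikes about, which are no part of the job. Of the things that look like the test_box, the larger one is meant.

How it is judged (in metres and radians):
On the way, in this order (a step that is already met when the one before it is completed fails the run):
1. the drawer with the coil is fully home (((y of coil in the frame of test_box above 0 m and value of joint drawer_left below 0.004 m) or (y of coil in the frame of test_box below 0 m and value of joint drawer_right below 0.004 m))), for 0.2 s.
2. the latch is fully across on the coil's side (((y of coil in the frame of test_box above 0 m and value of joint drawer_left below 0.004 m) or (y of coil in the frame of test_box below 0 m and value of joint drawer_right below 0.004 m)) and ((y of coil in the frame of test_box above 0 m and value of joint latch above 0.034 m) or (y of coil in the frame of test_box below 0 m and value of joint latch below -0.034 m))), for 0.2 s.
At the end, for the whole second after the job is handed in: The drawer with the coil is within 4 mm of home, the latch is at least 34 mm (of 40) across on that side, the other drawer is still at least 55 mm open, and coil and resistor lie at rest on their drawers' floors (all of step 2 and ((y of coil in the frame of test_box above 0 m and value of joint drawer_right above 0.055 m) or (y of coil in the frame of test_box below 0 m and value of joint drawer_left above 0.055 m)) and z of each of coil, resistor in the frame of test_box below 0.018 m and angle between coil's own z axis and vertical below 0.3 rad and linear speed of coil below 0.02 m/s); the robot touches nothing.
It fails at once if the other drawer (with the resistor) was moved by more than 8 mm ((y of coil in the frame of test_box above 0 m and distance of drawer_right_face from where it was at the start of the episode above 0.008 m) or (y of coil in the frame of test_box below 0 m and distance of drawer_left_face from where it was at the start of the episode above 0.008 m)).
It fails at once if the latch was pushed aside (over 15 mm) before the coil's drawer was home ((value of joint latch above 0.015 m or value of joint latch below -0.015 m) and ((y of coil in the frame of test_box above 0 m and value of joint drawer_left above 0.008 m) or (y of coil in the frame of test_box below 0 m and value of joint drawer_right above 0.008 m))).
It fails at once if coil or resistor was lifted or tipped (z of any of coil, resistor in the frame of test_box above 0.025 m or angle between any of coil, resistor's own z axis and vertical above 0.6 rad).
It fails at once if the fingers pressed on the coil or the resistor (contact force between the fingers and coil above 1 N or contact force between the fingers and resistor above 1 N).
It fails at once if a bystander was moved by more than 20 mm (distance of any of usb_stick, lug, driver, bottle, hex_key, tweezers from where it was at the start of the episode above 0.02 m).
It also fails if it takes over 38 s, if anything falls off the work surface, if the arm or the gripper's body presses on something with over 40 N, if the wrist force passes 120 N, or if a joint passes its speed limit or range.

### The arm

A 6-joint arm with a two-finger parallel gripper is mounted at the origin on a cart in front of the work surface, level with it; the furniture and walls round the work are solid. World frame = base frame: x ahead of the robot, y to its left, z up, the work surface at z = 0. Lengths are in m, angles in degrees, forces in N, time in s.
With the tool pointing down it reaches from about 0.25 to 0.725 m from the base axis. Payload 9.7 kg.
Tool frame: the origin (TCP) lies at the very end of the fingers, on their centre line; the grasp point (between the pads) lies grasp_offset behind it (grasp_offset is the distance from the TCP to the grasp point, in m); z points along the fingers, y is the line along which they close (so a half turn about z gives the same grasp; the last joint's range is limited). The gripper opens to 85 mm and grips with 20 to 120 N. Pads are 22 mm wide; open, the fingers measure 114 mm over their backs; the gripper's body (76 mm by 85 mm) begins 54 mm behind the grasp point. The pads swing forward as they close: fully open they stand 13 mm farther back than shut.
Start: joints at [-65.374, 4.979, 10.078, 95.1, 0, 90], TCP at [0.229, -0.5, 0.195] pointing down, gripper open.
Joint ranges: [-179.16, 179.16], [-48.56, 103.87], [-65.8, 70.77], [-126.05, 130.52], [-82.76, 87.17], [-180, 180]. Speed limits (degrees/s): [127.2, 127.2, 147.25, 180, 180, 180].

### API

Orientations are given as [roll, pitch, yaw] about the fixed x, y, z axes, in that order (R = Rz(yaw) Ry(pitch) Rx(roll)).
In Python, from workcell import get_obs, camera, calibration, job_done, recognise, cut_out, mark_of, grasp_offset gives the robot as it stands.
- The arm moves only by the tool servo_tool, never from a script. Its argument "moves" is a list of rows, each a list of 3 entries, a list of its own where there are three numbers: the turn, a rotation vector about the tool's x, y, z in degrees, then the shift along the tool's x, y, z in m, then the opening in per cent of the stroke, from 0 (shut) to 100 (fully open). In form: [[[ax, ay, az], [x, y, z], claw], ...]. A call has 1 to 12 rows; each row shifts and turns the commanded pose from where the row before left it, along the tool's axes as they then stand; what a row does not reach is not made up. A row lasts 1/10 s, in which the tool goes at most 50 mm and 8.59 degrees, less where a joint would pass 70% of its speed; a pose out of reach is approached as far as the arm can. A call is refused whole if a number of a shift passes 0.05 or a number of a turn 8.59, either way. A call with a gripper value outside its range is refused whole. The fingers move at their own pace and stop on an object; "force" is the grip in N (left out, the last holds). Time passes only in rows, so rows that do not move let the fingers close. It gives the time, the measured TCP pose, the force, the opening and the grip force at its end, in the units of the state.
- get_obs(): the state, without advancing time (a new reading comes with each control period).
- camera(name): name is "side" or "top" or "wrist"; returns (picture, depth): 420x560x3 uint8, red, green, blue; 420x560 float32, m along the optical axis (not along the pixel's ray), 0 where there is no reading.
- calibration(name): a dict with "camera_matrix" (3x3 intrinsics, pixels), "R" (3x3) and "t" (3): a world point X has camera coordinates R X + t. Camera axes: x right, y down, z forward; pixel columns grow to the right and rows downward; lengths in m; the calibration is good to about 2 mm. A picture is of the moment at which its call begins: read the wrist's pose just before it. calibration takes no time and is no camera call; for the wrist camera it gives the pose at the moment of the call.
- job_done(): hands the job in; it is judged then, once.
Trained networks look in the newest picture that a camera, given by its name, has taken for a name from the list of things; names that differ only in an ending like _2 or _b are one class to them, and where a whole thing is asked for, a point or a joint stands for the part that bears it (a point fixed in the world has none). Each returns a list of dicts, best first, with "score" (0 to 1); they miss things now and then, are a little off and sometimes report something else, mostly with a low value. They report only what shows in the picture. A call takes as long as a camera call. They do not tell look-alikes from the thing itself.
- recognise(name, camera): "xyz" ([x, y, z] in m, in the coordinates of the camera as it stood for that picture, good to about 4 mm: the middle of the surface that is visible of it).
- cut_out(name, camera): "mask" (420x560 bool, what is visible of it).
- mark_of(name, camera): "xyz" ([x, y, z] in m, in the coordinates of the camera as it stood for that picture, good to about 4 mm: a listed point, or the origin of a listed thing).
The state is a dict: "time": time; "q": joint angles; "qd": joint speeds; "joint_efforts": joint torques, N m; "ee_pos": TCP position; "tcp_rot": TCP orientation; "wrist_force": force on the tool from outside, world axes, zero at the start; "torque": the same for the moment, N m; "opening": finger opening in m; "grasp_force": force on a finger pad.
Only numpy, scipy, OpenCV 4.12 (cv2) and the standard library are available. Lean on these libraries where they do the work, as an engineer would, in place of code of your own. Each camera call takes 0.05 s, during which the arm holds its last target. There are 200 camera calls.

## Working session

There is one attempt and no reset: what is moved stays moved. The work goes in short steps, Python scripts to look and compute and a tool call to move; the robot and the scene stay as the last step left them, time stands still between calls to the robot, and variables do not carry over. Pictures are saved under pics/ and viewed, at most 10 in all, crops included, and the job is handed in when it is done.

Besides the shell and the picture viewer there is one more tool, called after "Emit:" by a JSON object that holds its "op" and its "data", one argument or row to a line. servo_tool: Moves the arm, as the interface text tells. Its arguments: {"type":"object","properties":{"moves":{"type":"array"},"force":{"type":"number"}},"required":["moves"]}

```bash
mkdir -p pics
cat > h.py <<'E'
import numpy as np, cv2
from workcell import *
def w(cam,x):
    c=calibration(cam); return np.array(c["R"]).T@(np.array(x)-np.array(c["t"]))
def px(cam,X):
    c=calibration(cam); p=np.array(c["camera_matrix"])@(np.array(c["R"])@np.array(X)+np.array(c["t"])); return (p[:2]/p[2]).round()
def cloud(cam,d):
    c=calibration(cam);K=np.array(c["camera_matrix"]);v,u=np.indices(d.shape)
    P=np.stack([(u-K[0,2])/K[0,0]*d,(v-K[1,2])/K[1,1]*d,d],-1)
    return (P-np.array(c["t"]))@np.array(c["R"])
def save(n,im): cv2.imwrite("pics/"+n,im[...,::-1])
E
cat > a.py <<'E'
from h import *
o=get_obs();print(o["time"],o["ee_pos"],o["tcp_rot"],grasp_offset)
for cam in("top","side"):
    im,d=camera(cam);save(cam+"1.png",im)
    for n in["test_box","coil","resistor","drawer_left_face","drawer_right_face","latch_tab","bottle","hex_key"]:
        for r in mark_of(n,cam)[:3]:
            X=w(cam,r["xyz"]);print(cam,n,round(r["score"],2),X.round(3),px(cam,X))
print(get_obs()["time"])
E
python3 a.py
```

```text
0.0 [ 0.22908477 -0.49972307  0.1942669 ] [-1.79923673e+02 -1.05842308e-03  2.46272456e+01] 0.0187
top test_box 0.94 [ 0.374 -0.015 -0.002] [276. 282.]
top test_box 0.91 [ 0.624  0.012 -0.002] [263. 178.]
top coil 0.59 [ 0.552 -0.064  0.015] [295. 206.]
top coil 0.2 [ 0.509 -0.291  0.001] [391. 223.]
top resistor 0.33 [ 0.67  -0.042  0.063] [286. 151.]
top drawer_left_face 0.62 [0.499 0.041 0.038] [251. 227.]
top drawer_left_face 0.47 [0.338 0.028 0.023] [258. 299.]
top drawer_right_face 0.59 [ 0.344 -0.058  0.027] [296. 295.]
top drawer_right_face 0.55 [ 0.52  -0.073  0.039] [301. 217.]
top latch_tab 0.65 [ 0.345 -0.015  0.054] [277. 295.]
top latch_tab 0.64 [0.582 0.008 0.087] [265. 186.]
top bottle 0.7 [ 0.663 -0.295  0.001] [388. 160.]
top hex_key 0.57 [0.417 0.164 0.001] [199. 265.]
side test_box 0.72 [ 0.624  0.016 -0.003] [240. 220.]
side test_box 0.62 [ 0.375 -0.014 -0.005] [344. 249.]
side coil 0.63 [ 0.553 -0.054  0.011] [282. 210.]
side resistor 0.48 [0.526 0.052 0.01 ] [269. 237.]
side drawer_left_face 0.71 [0.495 0.047 0.032] [283. 232.]
side drawer_left_face 0.52 [0.335 0.03  0.023] [355. 256.]
side drawer_right_face 0.94 [ 0.523 -0.071  0.032] [297. 203.]
side drawer_right_face 0.47 [ 0.336 -0.054  0.021] [369. 236.]
side latch_tab 0.9 [0.584 0.006 0.081] [257. 192.]
side latch_tab 0.74 [ 0.346 -0.011  0.055] [359. 231.]
side bottle 0.97 [ 0.665 -0.293  0.001] [289. 160.]
side hex_key 0.69 [ 0.417  0.165 -0.002] [287. 290.]
side hex_key 0.56 [ 0.661 -0.292 -0.001] [291. 161.]
0.9
```

```bash
python3 -c "
import cv2
for n,(a,b,c,d) in dict(top=(110,340,150,420),side=(130,320,180,430)).items():
    i=cv2.imread(f'pics/{n}1.png')[a:b,c:d]; i=cv2.resize(i,None,fx=750/(d-c),fy=750/(d-c),interpolation=2)[:600]; cv2.imwrite(f'pics/{n}1c.png',i)
"
```

```text
(no output)
```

View pics/top1c.png

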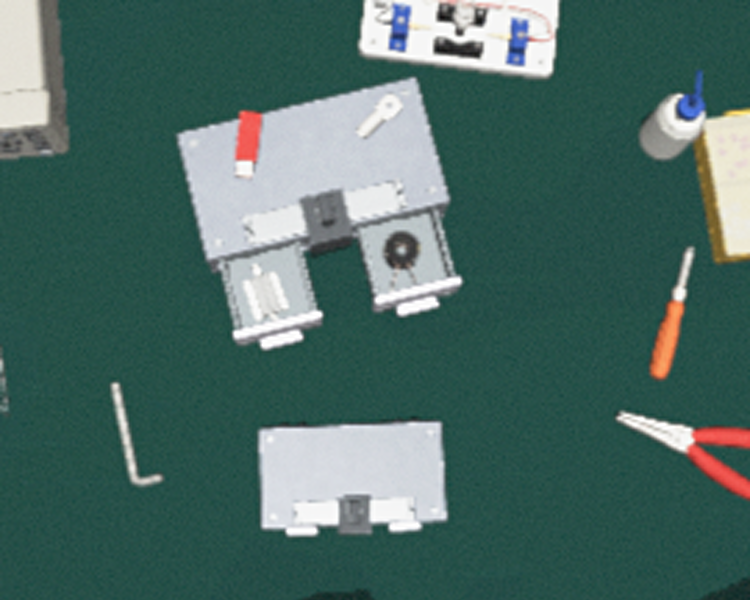

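View pics/side1c.png

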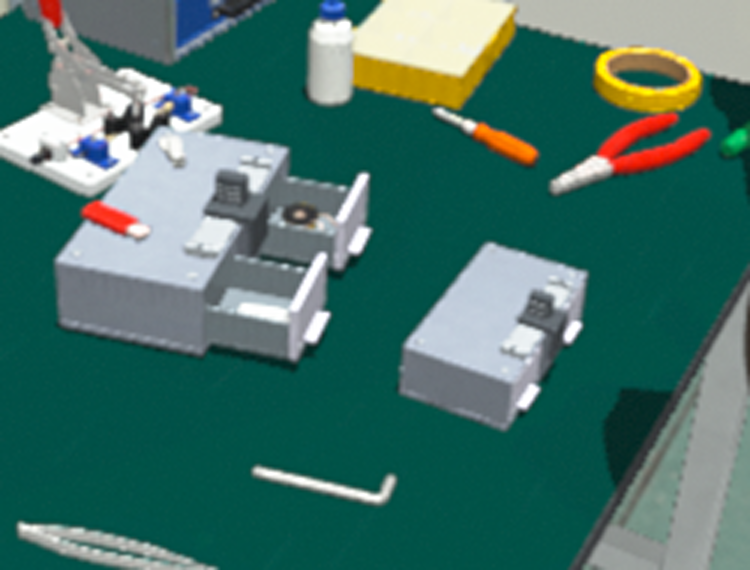

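The large box (top picture ~(263,178)) is the test box; the small one at (276,282), with shut drawers, is the look-alike. The coil is in the right drawer (crop 402,250 → pixel 295,200) and the resistor in the left. Next: the box yaw from depth.

```bash
cat > b.py <<'E'
from h import *
im,d=camera("top");P=cloud("top",d)
m=(abs(P[...,2]-.062)<.005)&(d>0)&(np.hypot(P[...,0]-.624,P[...,1]-.014)<.14)
print(m.sum(),cv2.minAreaRect((P[m][:,:2]*1000).astype(np.float32)))
for n in["test_box","drawer_left_face","drawer_right_face","latch_tab"]:
    for r in mark_of(n,"top")[:2]: print(n,w("top",r["xyz"]).round(3))
E
python3 b.py
```

```text
3587 ((595.3489379882812, 4.777214050292969), (177.80857849121094, 203.94798278808594), 13.066795349121094)
test_box [0.623 0.012 0.001]
test_box [ 0.375 -0.013 -0.005]
drawer_left_face [0.5   0.042 0.037]
drawer_left_face [0.337 0.027 0.021]
drawer_right_face [ 0.525 -0.071  0.037]
drawer_right_face [ 0.341 -0.057  0.023]
latch_tab [0.585 0.005 0.083]
latch_tab [ 0.346 -0.018  0.055]
```

Emit:
{"op": "servo_tool", "data": {
  "moves": [
    [[0,0,2],[0.04,-0.03,0],0],
    [[0,0,2],[0.04,-0.03,0],0],
    [[0,0,2],[0.04,-0.03,0],0],
    [[0,0,2],[0.04,-0.03,0],0],
    [[0,0,2],[0.04,-0.03,0],0],
    [[0,0,0],[0.04,-0.03,0],0],
    [[0,0,0],[0,0,0],0]
  ]
}}

```text
time: 1.85
ee_pos: [0.3973, -0.2461, 0.1951]
tcp_rot: [-180.0, -0.1, 15.0]
wrist_force: [-0.4, -0.1, -0.4]
opening: -0.0001
grasp_force: 0.0
```

Emit:
{"op": "servo_tool", "data": {
  "moves": [
    [[0,0,2],[0,0,0],0],
    [[0,0,0],[0.031,-0.036,0],0],
    [[0,0,0],[0.031,-0.036,0],0],
    [[0,0,0],[0.031,-0.036,0],0],
    [[0,0,0],[0.031,-0.035,0],0],
    [[0,0,0],[0,0,0.03],0],
    [[0,0,0],[0,0,0.03],0],
    [[0,0,0],[0,0,0.02],0],
    [[0,0,0],[0,0,0],0],
    [[0,0,0],[0,0,0],0]
  ]
}}

```text
time: 2.85
ee_pos: [0.4842, -0.0839, 0.1156]
tcp_rot: [180.0, -0.0, 12.6]
wrist_force: [-0.4, 0.3, 0.8]
opening: -0.0002
grasp_force: 0.0
```

```bash
cat > c.py <<'E'
from h import *
o=get_obs();print(o["time"],o["ee_pos"],o["tcp_rot"])
im,d=camera("wrist");save("w1.png",im)
for n in["test_box","coil","drawer_left_face","drawer_right_face","latch_tab"]:
    for r in mark_of(n,"wrist")[:2]:
        X=w("wrist",r["xyz"]);print(n,round(r["score"],2),X.round(3),px("wrist",X))
E
python3 c.py
```

```text
2.85 [ 0.48416025 -0.08393011  0.11559722] [ 1.79997610e+02 -1.44220406e-03  1.26050629e+01]
test_box 0.58 [ 0.376 -0.011  0.005] [175. 291.]
coil 0.6 [ 0.55  -0.054  0.017] [257. 111.]
drawer_left_face 0.88 [0.501 0.046 0.036] [109. 148.]
drawer_right_face 0.56 [ 0.52  -0.073  0.039] [273. 158.]
latch_tab 0.91 [0.589 0.011 0.085] [147.  10.]
latch_tab 0.54 [ 0.347 -0.013  0.055] [154. 354.]
```

View pics/w1.png

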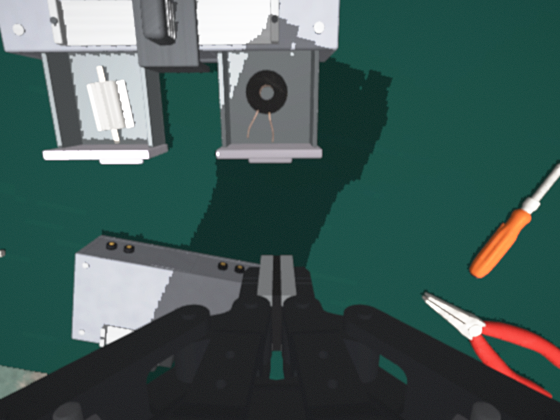

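The close view confirms the coil (267,92) is in the right drawer, with its front at (272,158), and the resistor (110,105) is in the left. Lower, then push along tool x.

Emit:
{"op": "servo_tool", "data": {
  "moves": [
    [[0,0,0],[0,0,0.03],0],
    [[0,0,0],[0,0,0.03],0],
    [[0,0,0],[0,0,0.02],0],
    [[0,0,0],[0,0,0],0],
    [[0,0,0],[0.01,0,0],0],
    [[0,0,0],[0.005,0,0],0],
    [[0,0,0],[0.005,0,0],0],
    [[0,0,0],[0.005,0,0],0],
    [[0,0,0],[0.005,0,0],0],
    [[0,0,0],[0.005,0,0],0],
    [[0,0,0],[0.005,0,0],0]
  ]
}}

```text
time: 4.25
ee_pos: [0.5237, -0.0748, 0.0351]
tcp_rot: [-180.0, -0.0, 12.6]
wrist_force: [0.1, 0.3, 0.5]
opening: -0.0
grasp_force: 0.0
```

Emit:
{"op": "servo_tool", "data": {
  "moves": [
    [[0,0,0],[0.006,0,0],0],
    [[0,0,0],[0.006,0,0],0],
    [[0,0,0],[0.006,0,0],0],
    [[0,0,0],[0.006,0,0],0],
    [[0,0,0],[0.006,0,0],0],
    [[0,0,0],[0.005,0,0],0],
    [[0,0,0],[0.004,0,0],0],
    [[0,0,0],[0.003,0,0],0],
    [[0,0,0],[0,0,0],0]
  ]
}}

```text
time: 5.15
ee_pos: [0.5645, -0.0656, 0.0349]
tcp_rot: [-180.0, 0.0, 12.6]
wrist_force: [0.4, 0.2, -0.1]
opening: 0.0001
grasp_force: 0.0
```

```bash
cat > d.py <<'E'
from h import *
o=get_obs();print(o["time"],o["ee_pos"],o["wrist_force"])
for cam in("wrist","side"):
    im,d=camera(cam);save(cam+"_%d.png"%(o["time"]*100),im)
    for n in["coil","drawer_left_face","drawer_right_face","latch_tab"]:
        for r in mark_of(n,cam)[:2]:
            X=w(cam,r["xyz"]);print(cam,n,round(r["score"],2),X.round(3))
E
python3 d.py
```

```text
5.15 [ 0.56450462 -0.06564857  0.03493102] [ 0.43063255  0.22460758 -0.07150181]
wrist coil 0.59 [ 0.554 -0.053  0.018]
wrist drawer_left_face 0.94 [0.499 0.049 0.037]
wrist drawer_left_face 0.46 [ 0.665 -0.042  0.061]
wrist drawer_right_face 0.31 [0.527 0.057 0.014]
wrist latch_tab 0.64 [0.589 0.006 0.083]
side coil 0.59 [ 0.552 -0.053  0.011]
side coil 0.5 [0.494 0.046 0.031]
side drawer_left_face 0.68 [0.493 0.047 0.029]
side drawer_left_face 0.63 [0.331 0.029 0.023]
side drawer_right_face 0.87 [ 0.52  -0.07   0.032]
side drawer_right_face 0.62 [ 0.666 -0.044  0.06 ]
side latch_tab 0.75 [0.588 0.005 0.083]
side latch_tab 0.52 [ 0.626  0.016 -0.004]
```

```bash
ls pics; python3 -c "
import cv2
i=cv2.imread('pics/side_515.png')[120:300,200:400]; cv2.imwrite('pics/s2.png',cv2.resize(i,None,fx=3,fy=3,interpolation=2))"
```

```text
side1.png
side1c.png
side_515.png
top1.png
top1c.png
w1.png
wrist_515.png
```

View pics/s2.png

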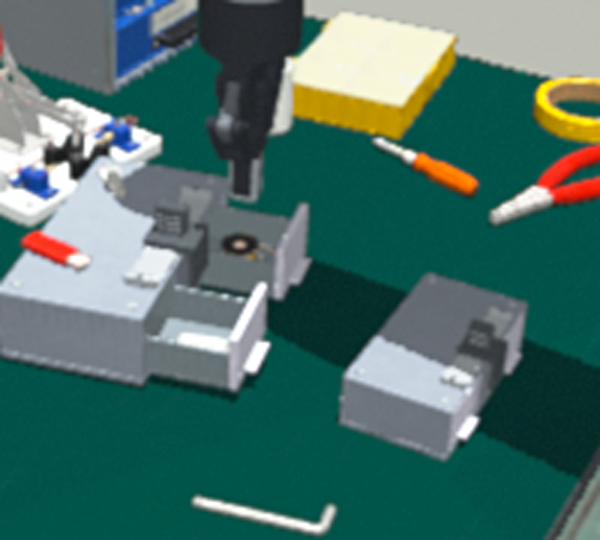

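```bash
cat > e.py <<'E'
from h import *
o=get_obs();print(o["ee_pos"],o["tcp_rot"],o["q"],px("side",o["ee_pos"]))
im,d=camera("side");P=cloud("side",d)
for v in range(160,192,4): print(v,[tuple(P[v,u].round(3)) for u in (278,281,284)])
im,d=camera("top");P=cloud("top",d)
m=(P[...,2]>.1)&(d>0)&(P[...,0]>.45)&(abs(P[...,1])<.2)&(P[...,2]<.22)
print(m.sum(),P[m].mean(0))
E
python3 e.py
```

```text
[ 0.56418892 -0.06572417  0.03502594] [ 1.79997610e+02 -1.83647568e-03  1.26222016e+01] [-6.64368577e+00  7.31927539e+00 -5.07004541e+00  7.76081569e+01
 -1.65040654e-03  1.60734113e+02] [281. 198.]
160 [(np.float64(0.542), np.float64(-0.009), np.float64(0.166)), (np.float64(0.541), np.float64(-0.019), np.float64(0.162)), (np.float64(0.553), np.float64(-0.055), np.float64(0.142))]
164 [(np.float64(0.541), np.float64(-0.008), np.float64(0.158)), (np.float64(0.541), np.float64(-0.02), np.float64(0.152)), (np.float64(0.553), np.float64(-0.056), np.float64(0.132))]
168 [(np.float64(0.548), np.float64(-0.021), np.float64(0.14)), (np.float64(0.541), np.float64(-0.02), np.float64(0.143)), (np.float64(0.545), np.float64(-0.042), np.float64(0.131))]
172 [(np.float64(0.557), np.float64(-0.037), np.float64(0.12)), (np.float64(0.548), np.float64(-0.035), np.float64(0.123)), (np.float64(0.544), np.float64(-0.041), np.float64(0.122))]
176 [(np.float64(0.566), np.float64(-0.053), np.float64(0.099)), (np.float64(0.56), np.float64(-0.057), np.float64(0.099)), (np.float64(0.554), np.float64(-0.059), np.float64(0.1))]
180 [(np.float64(0.564), np.float64(-0.051), np.float64(0.09)), (np.float64(0.558), np.float64(-0.053), np.float64(0.091)), (np.float64(0.554), np.float64(-0.06), np.float64(0.089))]
184 [(np.float64(0.564), np.float64(-0.051), np.float64(0.079)), (np.float64(0.558), np.float64(-0.054), np.float64(0.08)), (np.float64(0.554), np.float64(-0.062), np.float64(0.077))]
188 [(np.float64(0.619), np.float64(-0.15), np.float64(-0.0)), (np.float64(0.612), np.float64(-0.153), np.float64(0.001)), (np.float64(0.605), np.float64(-0.156), np.float64(0.002))]
211 [ 0.77186227 -0.08406222  0.13850307]
```

The side view and depth show the fingertips really are ~37 mm higher (z≈0.072) than the reported TCP (z=0.035). They passed over the drawer front without touching, and nothing moved. I'll go back and lower by the measured difference.

Emit:
{"op": "servo_tool", "data": {
  "moves": [
    [[0,0,0],[-0.03,0,-0.005],0],
    [[0,0,0],[-0.03,0,0],0],
    [[0,0,0],[-0.025,0,0],0],
    [[0,0,0],[0,-0.002,0],0],
    [[0,0,0],[0,0,0.015],0],
    [[0,0,0],[0,0,0.015],0],
    [[0,0,0],[0,0,0.005],0],
    [[0,0,0],[0,0,0],0]
  ]
}}

```text
time: 6.55
ee_pos: [0.4802, -0.082, 0.0031]
tcp_rot: [-179.9, 0.2, 12.6]
wrist_force: [-0.0, 0.1, -0.2]
opening: 0.0001
grasp_force: 0.0
```

```bash
cat > e.py <<'E'
from h import *
o=get_obs();e=o["ee_pos"];print(o["time"],e,o["wrist_force"])
im,d=camera("side");P=cloud("side",d)
m=(d>0)&(np.hypot(P[...,0]-e[0],P[...,1]-e[1])<.022)
z=P[m][:,2];Q=P[m]
for a in np.arange(-.005,.12,.01):
    s=Q[(z>=a)&(z<a+.01)]
    if len(s):print(round(a,3),len(s),s.mean(0).round(3))
i=im[120:300,200:400];save("s_%d.png"%(o["time"]*100),cv2.resize(i,None,fx=3,fy=3,interpolation=2))
E
python3 e.py; ls pics
```

```text
6.55 [ 0.48017914 -0.08198023  0.00308506] [-0.00332271  0.08545479 -0.21495773]
-0.005 157 [ 0.48  -0.082 -0.   ]
0.035 17 [ 0.477 -0.077  0.042]
0.045 35 [ 0.475 -0.075  0.05 ]
0.055 35 [ 0.474 -0.073  0.06 ]
0.065 39 [ 0.476 -0.072  0.069]
0.075 9 [ 0.47  -0.078  0.08 ]
0.085 10 [ 0.467 -0.08   0.089]
0.095 9 [ 0.467 -0.07   0.101]
0.105 27 [ 0.469 -0.077  0.11 ]
0.115 14 [ 0.469 -0.079  0.119]
s2.png
s_655.png
side1.png
side1c.png
side_515.png
top1.png
top1c.png
w1.png
wrist_515.png
```

Tips now are really at z≈0.038, so I'll push.

Emit:
{"op": "servo_tool", "data": {
  "moves": [
    [[0,0,0],[0.01,0,0],0],
    [[0,0,0],[0.01,0,0],0],
    [[0,0,0],[0.005,0,0],0],
    [[0,0,0],[0.005,0,0],0],
    [[0,0,0],[0.005,0,0],0],
    [[0,0,0],[0.005,0,0],0],
    [[0,0,0],[0.005,0,0],0],
    [[0,0,0],[0.005,0,0],0]
  ]
}}

```text
time: 7.4
ee_pos: [0.5299, -0.0712, 0.005]
tcp_rot: [-180.0, 0.0, 12.6]
wrist_force: [-1.0, 0.6, 0.9]
opening: -0.0002
grasp_force: 0.8
```

```bash
python3 e.py; python3 d.py
```

```text
7.4 [ 0.52989866 -0.07124839  0.00497226] [-1.02140933  0.63732047  0.88319359]
-0.005 119 [ 0.524 -0.07  -0.   ]
0.005 5 [ 0.535 -0.061  0.013]
0.015 44 [ 0.535 -0.066  0.018]
0.025 9 [ 0.538 -0.065  0.029]
0.035 18 [ 0.533 -0.062  0.041]
0.045 40 [ 0.529 -0.062  0.051]
0.055 50 [ 0.526 -0.062  0.059]
0.065 41 [ 0.523 -0.064  0.07 ]
0.075 9 [ 0.521 -0.064  0.079]
0.085 16 [ 0.516 -0.07   0.09 ]
0.095 10 [ 0.515 -0.06   0.1  ]
0.105 24 [ 0.516 -0.065  0.11 ]
0.115 17 [ 0.519 -0.067  0.12 ]
7.45 [ 0.53059264 -0.07118114  0.00495434] [-0.32437778  0.6067524  -0.56945705]
wrist coil 0.67 [ 0.57  -0.05   0.019]
wrist drawer_left_face 0.64 [0.5   0.046 0.038]
wrist drawer_right_face 0.84 [ 0.538 -0.067  0.037]
wrist latch_tab 0.8 [0.586 0.009 0.086]
side coil 0.59 [ 0.572 -0.052  0.01 ]
side drawer_left_face 0.7 [0.49  0.046 0.034]
side drawer_left_face 0.41 [0.335 0.029 0.022]
side drawer_right_face 0.57 [ 0.541 -0.065  0.033]
side drawer_right_face 0.41 [ 0.333 -0.056  0.025]
side latch_tab 0.67 [ 0.341 -0.01   0.054]
side latch_tab 0.63 [0.586 0.005 0.082]
```

The drawer moves with the fingers; coil fine. Continue.

Emit:
{"op": "servo_tool", "data": {
  "moves": [
    [[0,0,0],[0.005,0,0],0],
    [[0,0,0],[0.005,0,0],0],
    [[0,0,0],[0.005,0,0],0],
    [[0,0,0],[0.005,0,0],0],
    [[0,0,0],[0.005,0,0],0],
    [[0,0,0],[0.005,0,0],0],
    [[0,0,0],[0.005,0,0],0],
    [[0,0,0],[0.005,0,0],0],
    [[0,0,0],[0.003,0,0],0],
    [[0,0,0],[0,0,0],0]
  ]
}}

```text
time: 8.95
ee_pos: [0.5721, -0.062, 0.0049]
tcp_rot: [180.0, -0.0, 12.6]
wrist_force: [-0.1, -0.2, 0.4]
opening: -0.0002
grasp_force: 0.0
```

Emit:
{"op": "servo_tool", "data": {
  "moves": [
    [[0,0,0],[0.003,0,0],0],
    [[0,0,0],[0.002,0,0],0],
    [[0,0,0],[0,0,0],0]
  ]
}}

```text
time: 9.25
ee_pos: [0.5763, -0.061, 0.0049]
tcp_rot: [180.0, 0.0, 12.6]
wrist_force: [-1.9, -0.7, 1.1]
opening: 0.0001
grasp_force: 1.2
```

Emit:
{"op": "servo_tool", "data": {
  "moves": [
    [[0,0,0],[0.002,0,0],0],
    [[0,0,0],[0.002,0,0],0],
    [[0,0,0],[0,0,0],0]
  ]
}}

```text
time: 9.55
ee_pos: [0.5761, -0.061, 0.0048]
tcp_rot: [-180.0, 0.5, 12.6]
wrist_force: [-24.4, -5.0, 12.8]
opening: 0.0003
grasp_force: 12.3
```

Emit:
{"op": "servo_tool", "data": {
  "moves": [
    [[0,0,0],[0.002,0,0],0],
    [[0,0,0],[0.002,0,0],0],
    [[0,0,0],[0,0,0],0]
  ]
}}

```text
time: 9.85
ee_pos: [0.576, -0.061, 0.0048]
tcp_rot: [-180.0, 0.9, 12.5]
wrist_force: [-45.2, -9.3, 25.0]
opening: -0.0
grasp_force: 23.2
```

Hard stop reached: home. Back off and rise straight, then look.

Emit:
{"op": "servo_tool", "data": {
  "moves": [
    [[0,0,0],[-0.01,0,0],0],
    [[0,0,0],[-0.02,0,0],0],
    [[0,0,0],[-0.02,0,0],0],
    [[0,0,0],[0,0,-0.04],0],
    [[0,0,0],[0,0,-0.04],0],
    [[0,0,0],[0,0,-0.02],0],
    [[0,0,0],[0,0,0],0]
  ]
}}

```text
time: 10.55
ee_pos: [0.5376, -0.0703, 0.1088]
tcp_rot: [179.9, -0.4, 12.6]
wrist_force: [0.7, 0.2, 0.3]
opening: -0.0001
grasp_force: 0.0
```

```bash
python3 d.py; ls -t pics | head -2
```

```text
10.55 [ 0.53761794 -0.07034734  0.10883564] [0.69642855 0.24665422 0.25049572]
wrist drawer_left_face 0.59 [0.5   0.047 0.035]
wrist latch_tab 0.86 [0.585 0.007 0.079]
side drawer_left_face 0.93 [0.491 0.049 0.034]
side drawer_left_face 0.42 [0.334 0.029 0.022]
side drawer_right_face 0.59 [ 0.588 -0.055  0.036]
side drawer_right_face 0.44 [ 0.333 -0.053  0.023]
side latch_tab 0.71 [ 0.344 -0.012  0.055]
side latch_tab 0.69 [0.584 0.006 0.08 ]
side_1055.png
wrist_1055.png
```

Emit:
{"op": "servo_tool", "data": {
  "moves": [
    [[0,0,0],[0.021,-0.033,0],0],
    [[0,0,0],[0.021,-0.033,0],0],
    [[0,0,0],[0.021,-0.033,0],0],
    [[0,0,0],[0,0,0.03],0],
    [[0,0,0],[0,0,0],0],
    [[0,0,0],[0,0,0],0]
  ]
}}

```text
time: 11.65
ee_pos: [0.5747, 0.04, 0.0748]
tcp_rot: [-180.0, 0.1, 12.6]
wrist_force: [0.6, 0.3, 0.3]
opening: 0.0002
grasp_force: 0.0
```

```bash
python3 e.py
cat > f.py <<'E'
from h import *
im,d=camera("wrist");save("w_lat.png",im)
for n in["latch_tab"]:
    for r in mark_of(n,"wrist")[:2]: X=w("wrist",r["xyz"]);print(r["score"],X,px("wrist",X))
E
python3 f.py
```

```text
11.65 [0.57465434 0.0400228  0.07475114] [0.6245076  0.27770351 0.29250775]
0.005 103 [0.569 0.04  0.012]
0.015 38 [0.57 0.03 0.02]
0.025 38 [0.567 0.03  0.03 ]
0.035 26 [0.568 0.028 0.039]
0.045 6 [0.569 0.024 0.048]
0.055 135 [0.577 0.039 0.063]
0.065 34 [0.579 0.028 0.068]
0.105 11 [0.572 0.045 0.113]
0.115 42 [0.567 0.047 0.121]
0.97 [0.58968581 0.00832287 0.08499929] [341. 238.]
```

View pics/w_lat.png

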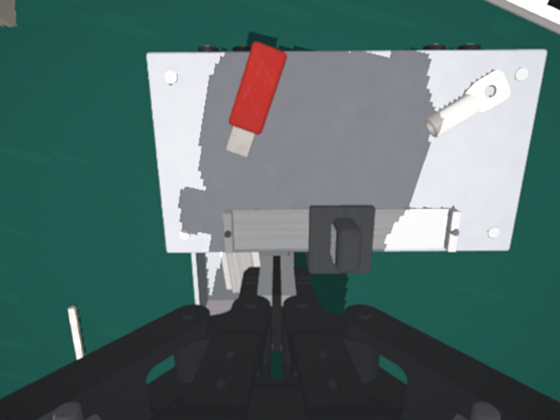

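The wrist view shows the tips (277,258) left of the tab (343,243), clear of the usb stick; the right drawer is shut. Lower and push the latch to the right (tool +y).

Emit:
{"op": "servo_tool", "data": {
  "moves": [
    [[0,0,0],[0.004,0,0],0],
    [[0,0,0],[0,0,0.016],0],
    [[0,0,0],[0,0,0.015],0],
    [[0,0,0],[0,0,0],0],
    [[0,0,0],[0,0.006,0],0],
    [[0,0,0],[0,0.006,0],0],
    [[0,0,0],[0,0.006,0],0],
    [[0,0,0],[0,0.006,0],0],
    [[0,0,0],[0,0.006,0],0],
    [[0,0,0],[0,0,0],0]
  ]
}}

```text
time: 12.8
ee_pos: [0.586, 0.011, 0.0441]
tcp_rot: [180.0, -0.0, 12.6]
wrist_force: [0.2, 1.0, -0.0]
opening: 0.0001
grasp_force: 0.0
```

```bash
python3 d.py
```

```text
12.8 [0.58603735 0.01100253 0.04412756] [ 0.22955102  1.04682809 -0.00939028]
wrist drawer_right_face 0.53 [ 0.63   0.013 -0.001]
wrist latch_tab 0.82 [ 0.591 -0.007  0.084]
side drawer_left_face 0.72 [0.49  0.047 0.03 ]
side drawer_left_face 0.63 [0.333 0.026 0.023]
side drawer_right_face 0.42 [ 0.59  -0.057  0.032]
side drawer_right_face 0.37 [ 0.336 -0.053  0.021]
side latch_tab 0.7 [ 0.506 -0.291 -0.   ]
side latch_tab 0.66 [ 0.59  -0.009  0.079]
```

Emit:
{"op": "servo_tool", "data": {
  "moves": [
    [[0,0,0],[0,0.006,0],0],
    [[0,0,0],[0,0.006,0],0],
    [[0,0,0],[0,0.006,0],0],
    [[0,0,0],[0,0.004,0],0],
    [[0,0,0],[0,0.002,0],0],
    [[0,0,0],[0,0,0],0]
  ]
}}

```text
time: 13.9
ee_pos: [0.5911, -0.0121, 0.0439]
tcp_rot: [180.0, 0.0, 12.6]
wrist_force: [-0.4, 0.7, 0.3]
opening: -0.0
grasp_force: 0.0
```

Emit:
{"op": "servo_tool", "data": {
  "moves": [
    [[0,0,0],[0,0.002,0],0],
    [[0,0,0],[0,0.002,0],0],
    [[0,0,0],[0,0,0],0]
  ]
}}

```text
time: 14.2
ee_pos: [0.5917, -0.0147, 0.044]
tcp_rot: [-179.9, 0.0, 12.7]
wrist_force: [-2.1, 5.1, -0.2]
opening: -0.0001
grasp_force: 2.6
```

Emit:
{"op": "servo_tool", "data": {
  "moves": [
    [[0,0,0],[0,0.003,0],0],
    [[0,0,0],[0,0.002,0],0],
    [[0,0,0],[0,0,0],0],
    [[0,0,0],[0,0,0],0]
  ]
}}

```text
time: 14.6
ee_pos: [0.5917, -0.0153, 0.044]
tcp_rot: [-179.5, 0.0, 12.8]
wrist_force: [-6.4, 25.5, 3.8]
opening: -0.0002
grasp_force: 13.2
```

At the stop. Back off, rise, and check.

Emit:
{"op": "servo_tool", "data": {
  "moves": [
    [[0,0,0],[0,-0.01,0],0],
    [[0,0,0],[0,-0.015,0],0],
    [[0,0,0],[0,0,0],0],
    [[0,0,0],[0,0,-0.03],0],
    [[0,0,0],[0,0,-0.04],0],
    [[0,0,0],[0,0,-0.04],0],
    [[0,0,0],[-0.04,0,0],0],
    [[0,0,0],[-0.04,0,0],0],
    [[0,0,0],[-0.04,0,0],0],
    [[0,0,0],[0,0,0],0],
    [[0,0,0],[0,0,0],0]
  ]
}}

```text
time: 15.7
ee_pos: [0.4704, -0.0225, 0.1547]
tcp_rot: [180.0, -0.1, 12.6]
wrist_force: [0.4, 0.7, -1.3]
opening: -0.0003
grasp_force: 0.0
```

```bash
python3 d.py; cp pics/wrist_1[5-9]*.png pics/fin.png
```

```text
15.7 [ 0.47042755 -0.02252232  0.1546523 ] [ 0.37101039  0.67004746 -1.30401302]
wrist drawer_left_face 0.95 [0.5   0.051 0.035]
wrist drawer_left_face 0.27 [ 0.597 -0.031  0.085]
wrist drawer_right_face 0.86 [ 0.584 -0.058  0.037]
wrist latch_tab 0.8 [ 0.597 -0.03   0.083]
side coil 0.41 [ 0.507 -0.289 -0.002]
side drawer_left_face 0.8 [0.489 0.046 0.034]
side drawer_left_face 0.54 [0.333 0.026 0.022]
side drawer_right_face 0.59 [ 0.335 -0.054  0.02 ]
side drawer_right_face 0.52 [ 0.588 -0.055  0.036]
side latch_tab 0.87 [ 0.597 -0.032  0.081]
side latch_tab 0.67 [ 0.345 -0.009  0.054]
```

View pics/fin.png

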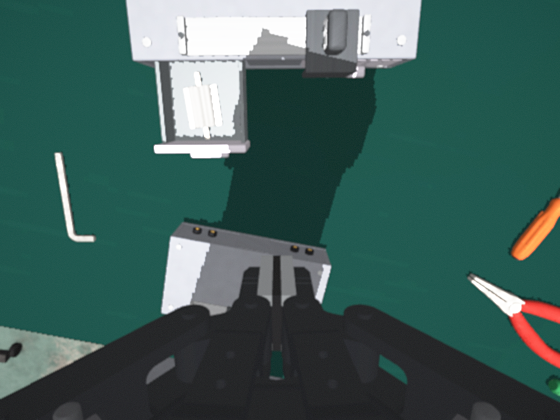

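The final view shows the right drawer shut, with the latch (332,42) ~39–40 mm across against the right stop. The left drawer with its resistor (203,103) is still open, and the hand is clear.

```bash
python3 -c "
from workcell import job_done; print(job_done())"
```

```text
the job is handed in; nothing more can be done
None
```

The job is handed in: the coil's drawer (right) is pushed home to its stop and the latch is fully across in front of it. The resistor's drawer is still open where it was, nothing else was seen to move, and the hand is clear.

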